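# Open the sprung flap of the dosing unit and set its keys

### The arm

A 7-joint arm with a two-finger parallel gripper is mounted at the origin on a cart in front of the work surface, level with it; the furniture and walls round the work are solid. World frame = base frame: x ahead of the robot, y to its left, z up, the work surface at z = 0. Lengths are in m, angles in rad, forces in N, time in s.
With the tool pointing down it reaches from about 0.4 to 0.875 m from the base axis. Payload 6.5 kg.
Tool frame: the origin (TCP) lies midway between the tips of the shut fingers; the grasp point (between the pads) lies 19 mm behind it; z points along the fingers, y is the line along which they close (so a half turn about z gives the same grasp; the last joint's range is limited). The gripper opens to 85 mm and grips with 20 to 120 N. Pads are 22 mm wide; open, the fingers measure 114 mm over their backs; the gripper's body (76 mm by 85 mm) begins 54 mm behind the grasp point. The pads swing forward as they close: fully open they stand 13 mm farther back than shut.
Start: joints at [-0.066, 0.536, -0.004, 1.538, 0.003, 1.067, -0.071], TCP at [0.65, 0, 0.231] pointing down, gripper open.
Joint ranges: [-2.7, 2.7], [-0.37, 2.16], [-1.27, 1.26], [0.24, 2.4], [-1.31, 4.45], [0.19, 1.91], [-2.76, 2.76]. Speed limits (rad/s): [2.39, 2.39, 3.14, 3.14, 3.14, 3.14, 3.14].

### API

Orientations are given as a unit quaternion [w, x, y, z].
In Python, from workcell import manip gives the robot as it stands.
- The arm moves only by the tool play_rows, never from a script. Its argument "targets" is a list of rows, each an object of numbers: "tx", "ty", "tz": the shift along the tool's x, y, z as a fraction of full scale; "ax", "ay", "az": the turn, a rotation vector about the tool's x, y, z as a fraction of full scale; "hand": the gripper command: -1 is fully open, 1 is shut, values between are in proportion. In form: [{"tx": .., "ty": .., "tz": .., "ax": .., "ay": .., "az": .., "hand": ..}, ...]. A call has 1 to 5 rows; each row is the pose to reach, as a shift and turn from the pose commanded when the call began, along the tool's axes at that moment, turning the shorter way round; what a row does not reach only later rows make up. Full scale, the value 1, is 1 m for a shift and pi rad for a turn. A row lasts 1/8 s, in which the tool goes at most 62.5 mm and 10.7 degrees, less where a joint would pass 70% of its speed; a pose out of reach is approached as far as the arm can. A call with a number of a shift or a turn outside -1 to 1 is refused whole. A call with a gripper value outside its range is refused whole. The fingers move at their own pace and stop on an object; "force" is the grip in N (left out, the last holds). Time passes only in rows, so rows that repeat a pose let the fingers close. It gives the time, the measured TCP pose, the force, the opening and the grip force at its end, in the units of the state.
- manip.get_state(): the state, without advancing time (a new reading comes with each control period).
- manip.capture(name): name is "scene" or "side" or "wrist"; returns the picture (420x560x3 uint8, red, green, blue); there is no depth.
- manip.camera_params(name): a dict with "mtx" (3x3 intrinsics, pixels), "R" (3x3) and "t" (3): a world point X has camera coordinates R X + t. Camera axes: x right, y down, z forward; pixel columns grow to the right and rows downward; lengths in m; the calibration is good to about 2 mm. The wrist camera is an equidistant fisheye: a pixel r from the principal point sees the ray r / f radians off the axis. A picture is of the moment at which its call begins: read the wrist's pose just before it. camera_params takes no time and is no camera call; for the wrist camera it gives the pose at the moment of the call.
- manip.finish_job(): hands the job in; it is judged then, once.
Trained networks look in the newest picture that a camera, given by its name, has taken for a name from the list of things; names that differ only in an ending like _2 or _b are one class to them, and where a whole thing is asked for, a point or a joint stands for the part that bears it (a point fixed in the world has none). Each returns a list of dicts, best first, with "p" (0 to 1); they miss things now and then, are a little off and sometimes report something else, mostly with a low value. They report only what shows in the picture. A call takes as long as a camera call.
- manip.masks_of(camera, thing): "mask" (420x560 bool, what is visible of it) and "at" ([column, row] in pixels, amid what is visible of it).
- manip.place_of(camera, thing): "at" ([column, row] in pixels: a listed point, or the origin of a listed thing).
The state is a dict: "time": time; "q": joint angles; "qvel": joint speeds; "joint_torque": joint torques, N m; "tcp_pos": TCP position; "tool_rot": TCP orientation; "wrist_force": force on the tool from outside, world axes, zero at the start; "wrist_torque": the same for the moment, N m; "finger_gap": finger opening in m; "finger_force": force on a finger pad.
Only numpy, scipy, OpenCV 4.12 (cv2) and the standard library are available. Lean on these libraries where they do the work, as an engineer would, in place of code of your own. Each camera call takes 0.05 s, during which the arm holds its last target. There are 200 camera calls.

### The job

On the white dosing unit, press the free lower edge of its flap gently until the touch latch clicks, then stay with the flap and let it rise slowly until it is fully open, so that it never flies up. Then, reaching in under the open flap, push the three keys fully down one after the other, where they stay: first the long bar key, then the round key, last the square key. Leave the flap fully open and leave the two small bottles beside the unit and the lint roller where they are.

Things in the scene. Friction and masses are not known exactly. Their poses are not given: they have to be found in the camera images.
- console: Dosing unit: white sloping console, 270 wide (y), 205 deep (x), fixed. Origin: centre of its underside, on the worktop; z up, x level, from its low front (robot side) to its high back. Its upper face slopes up toward +x at 15 degrees; front rim 64 high at x = -106, back rim 116 high. The front part of this face is the flap, flush with the rim; under it lie the three keys in a tray; behind it is a fixed cover.
- flap_hinge (a point): Middle of the flap's hinge axis, which runs along the console's y at the flap's far (upper, +x) edge; at x = 28, y = 0, z = 98 in the console's frame; does not move. The flap is a rigid white plate, 250 wide (y), 132 from hinge axis to free edge, 6 thick (hinge axis in its middle plane). Its free edge is the low one, nearest the robot.
- flap_press_spot (a point): Where to press: on the flap's outer face, mid-width, at three fine grey ribs 17 from its free edge; moves with the flap. It lies 115 from the hinge axis along the flap and 3 outward from its middle plane.
- flap_latch (a point): Fixed point where the press spot is when the flap is closed. Pressed in here by about 3 to 6 mm (differs from time to time), the touch latch trips: resistance rises to 8 to 13 N, then drops to the spring's 2.5 N at the click. Let go earlier, the flap stays latched. Once tripped the latch does not catch again: the flap follows what retreats from it; let go, it flies up at over 4 rad/s.
- flap (a joint): Flap angle, rad: 0 closed, positive as the free edge rises, 1.22 fully open at its stop, where the spring keeps it; there it leans over the keys, 35 degrees from vertical toward the robot, free edge 206 above the worktop. A spring drives it open (2.5 N at the press spot); the latch holds it closed. Negative is pressed in; a rigid stop is at -0.072, 8 mm at the press spot.
- key_row (a point): Fixed middle of the key row, at the level of the tops of keys that are up: 78 from the hinge axis down the slope, 14 below the closed flap's outer face. The keys, all plain grey, stand in a row along the console's y, at -75, 0 and +75, in any order. The keys press square to the sloping face.
- bar_key_top (a point): Centre of the top face of the long bar key: 66 (along the console's y) by 34. The top slopes like the console, 15 degrees, and moves with the key.
- round_key_top (a point): Centre of the top face of the round key, 38 diameter; otherwise as the bar key.
- square_key_top (a point): Centre of the top face of the square key, 34 by 34; otherwise as the bar key.
- bar_key (a joint): Travel of the bar key in m along the normal of the sloping face: 0 up, 0.006 fully down. It resists with about 4 N of friction and stays where it is pushed; it does not spring back.
- round_key (a joint): Travel of the round key in m along the normal of the sloping face: 0 up, 0.006 fully down. It resists with about 4 N of friction and stays where it is pushed; it does not spring back.
- square_key (a joint): Travel of the square key in m along the normal of the sloping face: 0 up, 0.006 fully down. It resists with about 4 N of friction and stays where it is pushed; it does not spring back.
- stain_lifter: Bystander: white squeeze bottle with a blue cap, 150 high (mm); origin at its underside's centre. To be left alone.
- starch_bottle: Bystander: small beige bottle with a brown cap, 135 high (mm); origin at its underside's centre. To be left alone.
- lint_roller: Bystander: lint roller, 228 long, lying (mm); origin at its underside's centre. To be left alone.

How it is judged:
On the way, in this order (a step that is already met when the one before it is completed fails the run):
1. the closed flap is pressed in (value of joint flap below -0.015 rad), for 0.05 s.
2. the flap is fully open (value of joint flap above 1.1 rad), for 0.2 s.
3. the long bar key is down, the others still up (value of joint bar_key above 0.0045 m and value of joint each of round_key, square_key below 0.0025 m and value of joint flap above 1.1 rad), for 0.05 s.
4. the round key is down too, the square key still up (value of joint each of bar_key, round_key above 0.0045 m and value of joint square_key below 0.0025 m and value of joint flap above 1.1 rad), for 0.05 s.
5. the square key is down too (value of joint each of bar_key, round_key, square_key above 0.0045 m and value of joint flap above 1.1 rad), for 0.05 s.
At the end, for the whole second after the job is handed in: The flap is open by more than 1.1 rad (fully open is 1.22) and still, and all three keys stay down by more than 4.5 of their 6 mm (all of step 5 and velocity of joint flap below 0.1 rad/s); the robot touches nothing.
It fails at once if the flap flies up (opens faster than 3.3 rad/s) (velocity of joint flap above 3.3 rad/s).
It fails at once if the dosing unit or its flap is pressed harder than 35 N (contact force between any of the fingers, the arm and console above 35 N).
It fails at once if a bystander is moved by more than 20 mm (distance of any of stain_lifter, starch_bottle, lint_roller from where it was at the start of the episode above 0.02 m).
It also fails if it takes over 64 s, if anything falls off the work surface, if the arm or the gripper's body presses on something with over 40 N, if the wrist force passes 120 N, or if a joint passes its speed limit or range.

## Working session

There is one attempt and no reset: what is moved stays moved. The work goes in short steps, Python scripts to look and compute and a tool call to move; the robot and the scene stay as the last step left them, time stands still between calls to the robot, and variables do not carry over. Pictures are saved under pics/ and viewed, at most 10 in all, crops included, and the job is handed in when it is done.

Besides the shell and the picture viewer there is one more tool, called after "Emit:" as name(argument=value, ...) on one line, values as JSON. play_rows: Moves the arm, as the interface text tells. Its arguments: {"type":"object","properties":{"targets":{"type":"array"},"force":{"type":"number"}},"required":["targets"]}

```bash
mkdir -p pics; cat > h.py <<'E'
import numpy as np, cv2
from workcell import manip
from scipy.spatial.transform import Rotation as Ro
def ray(cam,px):
    P=manip.camera_params(cam);K=np.array(P["mtx"]);R=np.array(P["R"]);t=np.array(P["t"])
    u=np.array([(px[0]-K[0,2])/K[0,0],(px[1]-K[1,2])/K[1,1]])
    if cam=="wrist":
        th=np.hypot(*u); d=np.array([*(u/max(th,1e-9)*np.sin(th)),np.cos(th)])
    else: d=np.array([u[0],u[1],1.])
    d/=np.linalg.norm(d)
    return -R.T@t, R.T@d
def atz(cam,px,z):
    o,d=ray(cam,px); return o+d*(z-o[2])/d[2]
def proj(cam,X):
    P=manip.camera_params(cam);K=np.array(P["mtx"]);c=np.array(P["R"])@X+np.array(P["t"])
    if cam=="wrist":
        r=np.hypot(c[0],c[1]);th=np.arctan2(r,c[2]);u=c[:2]/max(r,1e-9)*th
    else: u=c[:2]/c[2]
    return u*[K[0,0],K[1,1]]+K[:2,2]
def tri(rs):
    A=0;b=0
    for o,d in rs:
        M=np.eye(3)-np.outer(d,d);A=A+M;b=b+M@o
    return np.linalg.solve(A,b)
def Rt(s):
    q=s["tool_rot"]; return Ro.from_quat([q[1],q[2],q[3],q[0]])
E
python3 - <<'E'
from h import *
s=manip.get_state();print({k:np.round(v,3) for k,v in s.items()})
for c in["scene","side","wrist"]:
    im=manip.capture(c);cv2.imwrite(f"pics/{c}0.png",im[:,:,::-1])
    for n in["console","flap_hinge","flap_press_spot","flap_latch","key_row","stain_lifter","starch_bottle","lint_roller"]:
        r=manip.place_of(c,n)
        print(c,n,[(np.round(x["at"],1),round(x["p"],2)) for x in r[:2]])
E
```

```text
{'time': np.float64(0.0), 'q': array([-0.066,  0.537, -0.004,  1.539,  0.003,  1.067, -0.071]), 'qvel': array([ 0.001, -0.002, -0.001, -0.001, -0.   ,  0.001,  0.001]), 'joint_torque': array([-0.000e+00, -5.834e+01,  1.049e+00, -2.591e+01,  1.200e-02,
        9.000e-03, -0.000e+00]), 'tcp_pos': array([ 0.649, -0.   ,  0.23 ]), 'tool_rot': array([-0.001,  0.707,  0.707, -0.001]), 'wrist_force': array([ 0.344, -0.197, -0.338]), 'wrist_torque': array([-0.019, -0.002, -0.048]), 'finger_force': np.float64(0.0), 'finger_gap': np.float64(0.085)}
scene console [(array([227.2, 284.1]), 0.91)]
scene flap_hinge [(array([211.4, 262.4]), 0.82)]
scene flap_press_spot [(array([256.5, 268.6]), 0.62)]
scene flap_latch [(array([255.8, 265.6]), 0.92)]
scene key_row [(array([237.9, 269.1]), 0.82), (array([319.7, 220.7]), 0.41)]
scene stain_lifter [(array([217.3, 366.1]), 0.9)]
scene starch_bottle []
scene lint_roller [(array([357.9, 159.8]), 0.64)]
side console [(array([241.1, 276.4]), 0.85)]
side flap_hinge [(array([231.1, 248.9]), 0.63)]
side flap_press_spot [(array([274.7, 247.9]), 0.6)]
side flap_latch [(array([277.6, 247.3]), 0.66)]
side key_row [(array([258.3, 253.2]), 0.67)]
side stain_lifter [(array([264.1, 338.5]), 0.6)]
side starch_bottle [(array([309.3, 210.8]), 0.66)]
side lint_roller [(array([323. , 165.8]), 0.95)]
wrist console []
wrist flap_hinge []
wrist flap_press_spot []
wrist flap_latch []
wrist key_row []
wrist stain_lifter []
wrist starch_bottle [(array([125.6, 126. ]), 0.87)]
wrist lint_roller []
```

```bash
python3 - <<'E'
from h import *
px={"console":[(227.2,284.1),(241.1,276.4)],"hinge":[(211.4,262.4),(231.1,248.9)],"spot":[(256.5,268.6),(274.7,247.9)],"latch":[(255.8,265.6),(277.6,247.3)],"row":[(237.9,269.1),(258.3,253.2)],"stain":[(217.3,366.1),(264.1,338.5)],"lint":[(357.9,159.8),(323,165.8)]}
for k,(a,b) in px.items(): print(k,tri([ray("scene",a),ray("side",b)]).round(4))
print(atz("side",(309.3,210.8),0))
for c in("scene","side"): print(ray(c,(280,210)))
a=cv2.imread("pics/scene0.png");b=cv2.imread("pics/side0.png");c=cv2.imread("pics/wrist0.png")
cv2.imwrite("pics/m.png",cv2.resize(np.vstack([np.hstack([a,b]),np.hstack([c,c*0])]),(800,600)))
E
```

```text
console [ 0.5895  0.3853 -0.023 ]
hinge [0.6048 0.4063 0.0918]
spot [0.5032 0.3645 0.0781]
latch [0.5009 0.363  0.0833]
row [0.5437 0.383  0.0702]
stain [0.4789 0.5892 0.0036]
lint [ 0.4527 -0.2061 -0.0063]
[0.45903383 0.08232917 0.        ]
(array([0.18025237, 0.84504792, 0.95519846]), array([ 0.30908524, -0.57886518, -0.75457367]))
(array([0.28517197, 1.23759938, 0.85319853]), array([ 0.18260262, -0.78755785, -0.58856513]))
```

View pics/m.png

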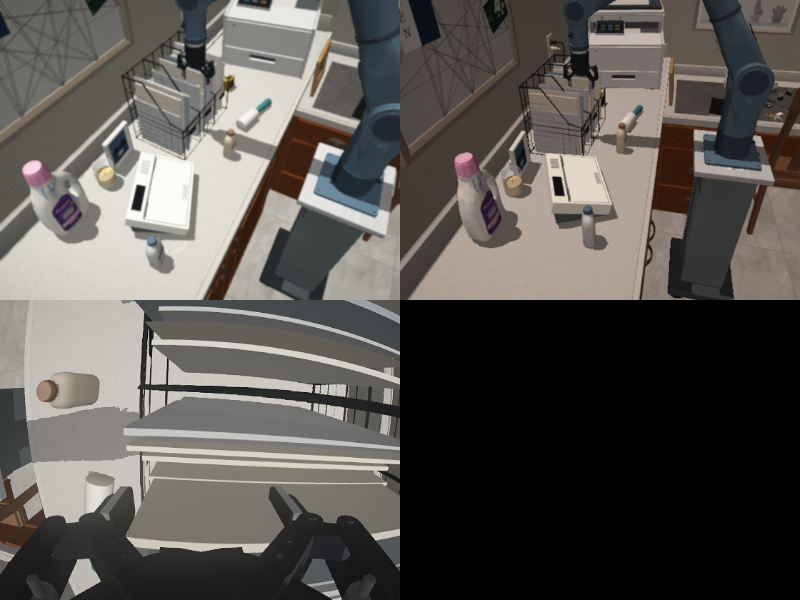

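The console (about 0.59, 0.39, yawed about 22°) lies left of the robot, with the file rack under the gripper. I'll go up first, then across and turn.

Emit:
play_rows(targets=[{"tx":0,"ty":0,"tz":-0.06,"hand":1},{"tx":0,"ty":0,"tz":-0.12,"hand":1},{"tx":0.03,"ty":0,"tz":-0.17,"hand":1},{"tx":0.09,"ty":-0.02,"tz":-0.18,"az":-0.05,"hand":1},{"tx":0.15,"ty":-0.04,"tz":-0.18,"az":-0.11,"hand":1}])

```text
$.targets[0]: bad value
```

Emit:
play_rows(targets=[{"tx":0.0,"ty":0.0,"tz":-0.06,"ax":0.0,"ay":0.0,"az":0.0,"hand":1.0},{"tx":0.0,"ty":0.0,"tz":-0.12,"ax":0.0,"ay":0.0,"az":0.0,"hand":1.0},{"tx":0.03,"ty":0.0,"tz":-0.17,"ax":0.0,"ay":0.0,"az":0.0,"hand":1.0},{"tx":0.09,"ty":-0.02,"tz":-0.18,"ax":0.0,"ay":0.0,"az":-0.05,"hand":1.0},{"tx":0.15,"ty":-0.04,"tz":-0.18,"ax":0.0,"ay":0.0,"az":-0.11,"hand":1.0}])

```text
time: 1.98
tcp_pos: [0.6107, 0.1493, 0.4129]
tool_rot: [0.001, 0.574, 0.819, 0.001]
wrist_force: [0.0, 0.1, -0.6]
finger_gap: 0.0001
finger_force: 0.0
```

Emit:
play_rows(targets=[{"tx":0.05,"ty":-0.01,"tz":0.0,"ax":0.0,"ay":0.0,"az":-0.055,"hand":1.0},{"tx":0.1,"ty":-0.02,"tz":0.0,"ax":0.0,"ay":0.0,"az":-0.11,"hand":1.0},{"tx":0.15,"ty":-0.03,"tz":0.0,"ax":0.0,"ay":0.0,"az":-0.165,"hand":1.0},{"tx":0.2,"ty":-0.04,"tz":0.0,"ax":0.0,"ay":0.0,"az":-0.22,"hand":1.0},{"tx":0.24,"ty":-0.05,"tz":0.0,"ax":0.0,"ay":0.0,"az":-0.275,"hand":1.0}])

```text
time: 2.6
tcp_pos: [0.4811, 0.3588, 0.4114]
tool_rot: [-0.0, 0.177, 0.984, 0.0]
wrist_force: [1.1, 0.1, 0.1]
finger_gap: 0.0
finger_force: 0.0
```

Emit:
play_rows(targets=[{"tx":0.0,"ty":0.0,"tz":0.0,"ax":0.0,"ay":0.0,"az":-0.055,"hand":1.0},{"tx":0.0,"ty":0.0,"tz":0.0,"ax":0.0,"ay":0.0,"az":-0.11,"hand":1.0},{"tx":0.0,"ty":0.0,"tz":0.0,"ax":0.0,"ay":0.0,"az":-0.165,"hand":1.0},{"tx":0.0,"ty":0.0,"tz":0.0,"ax":0.0,"ay":0.0,"az":-0.22,"hand":1.0},{"tx":0.0,"ty":0.0,"tz":0.0,"ax":0.0,"ay":0.0,"az":-0.235,"hand":1.0}])

```text
time: 3.22
tcp_pos: [0.4826, 0.3567, 0.4113]
tool_rot: [-0.0, -0.188, 0.982, -0.0]
wrist_force: [-0.1, -1.0, 0.5]
finger_gap: 0.0
finger_force: 0.0
```

```bash
python3 - <<'E'
from h import *
s=manip.get_state();print(s["tcp_pos"].round(4),s["q"].round(3),"\n",Rt(s).as_matrix().round(3), ray("wrist",(280,210)))
im=manip.capture("wrist");cv2.imwrite("pics/w1.png",im[:,:,::-1])
for n in["console","flap_hinge","flap_press_spot","flap_latch","key_row"]:
    r=manip.place_of("wrist",n)
    for x in r[:1]: print(n,x["at"],round(x["p"],2), [atz("wrist",x["at"],z).round(4) for z in(.0,.07,.085,.098)])
E
```

```text
[0.4826 0.3567 0.4113] [-0.368  0.361 -0.477  1.407  0.165  1.413  1.105] 
 [[-0.929 -0.37  -0.   ]
 [-0.37   0.929 -0.   ]
 [ 0.    -0.    -1.   ]] (array([0.42103207, 0.33264776, 0.55536339]), array([ 0.22904101,  0.08880425, -0.96935753]))
console [278.7, 226.9] 0.8 [array([0.5822, 0.3926, 0.    ]), array([0.5618, 0.3851, 0.07  ]), array([0.5575, 0.3835, 0.085 ]), array([0.5537, 0.3821, 0.098 ])]
flap_hinge [281.3, 260.9] 0.78 [array([0.6419, 0.4212, 0.    ]), array([0.614, 0.41 , 0.07 ]), array([0.6081, 0.4077, 0.085 ]), array([0.6029, 0.4056, 0.098 ])]
flap_press_spot [276.2, 188.2] 0.83 [array([0.5185, 0.3628, 0.    ]), array([0.5062, 0.3591, 0.07  ]), array([0.5036, 0.3583, 0.085 ]), array([0.5013, 0.3576, 0.098 ])]
flap_latch [277.2, 187.7] 0.71 [array([0.517 , 0.3642, 0.    ]), array([0.5049, 0.3602, 0.07  ]), array([0.5023, 0.3594, 0.085 ]), array([0.5001, 0.3587, 0.098 ])]
key_row [280.4, 212.0] 0.89 [array([0.5555, 0.3854, 0.    ]), array([0.5385, 0.3788, 0.07  ]), array([0.5349, 0.3774, 0.085 ]), array([0.5317, 0.3761, 0.098 ])]
```

View pics/w1.png

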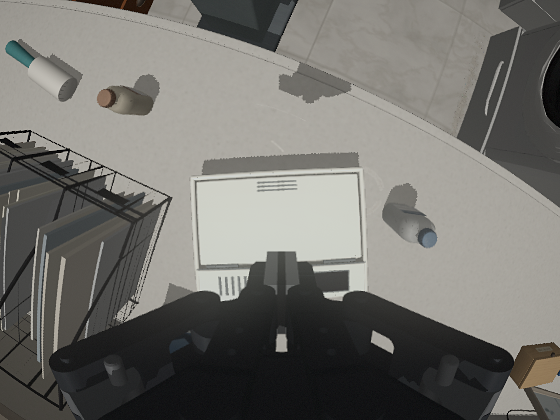

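The wrist view shows the closed flap with its three ribs at (277,186), the front rim corners at (191,177) and (362,168), and bottles clear to both sides.

```bash
python3 - <<'E'
from h import *
from scipy.optimize import least_squares
obs=[((-.106,.135,.064),(191.5,177)),((-.106,-.135,.064),(362,168.5)),((.028,0,.098),(281.3,260.9)),
((.028-.115*np.cos(.2618)-.003*np.sin(.2618),0,.098-.115*np.sin(.2618)+.003*np.cos(.2618)),(277,186.5))]
def T(p,X): c,s=np.cos(p[2]),np.sin(p[2]);return np.array([p[0]+c*X[0]-s*X[1],p[1]+s*X[0]+c*X[1],X[2]])
f=lambda p:np.concatenate([proj("wrist",T(p,a))-b for a,b in obs])
r=min((least_squares(f,[.58,.39,y]) for y in (.37,)),key=lambda r:r.cost)
r2=least_squares(f,[.58,.39,.37+np.pi]);print(r.x,r.cost,r.fun.round(1),r2.cost)
p=r.x
if 1:
    f2=lambda p:np.concatenate([proj("wrist",T(p,(a[0],a[1]*m,a[2])))-b for a,b in obs])
    for m in(1,-1): q=least_squares(f2,p);print(m,q.x.round(4),q.cost,q.fun.round(1))
E
```

```text
[ 0.46839217  0.34364901 -2.71626134] 10365.520716697467 [   4.9   54.6    1.    55.3   -6.8 -117.3    1.6   29.2] 10365.520708504779
1 [ 0.4684  0.3437 -2.7163] 10365.520688439337 [   4.9   54.6    1.    55.3   -6.8 -117.3    1.6   29.2]
-1 [ 0.5792  0.3942 -5.8549] 2.7400536428028692 [-1.2 -0.1  1.5 -0.7 -0.4  1.1  0.1 -0.1]
```

```bash
cat >> h.py <<'E'
OX,OY,YAW=.5792,.3942,.4283
cx=np.array([np.cos(YAW),np.sin(YAW),0]);cy=np.array([-np.sin(YAW),np.cos(YAW),0]);cz=np.array([0,0,1.])
def W(X,Y,Z): return np.array([OX,OY,0])+X*cx+Y*cy+Z*cz
def C(p): d=np.array(p)-[OX,OY,0];return np.array([d@cx,d@cy,d[2]])
def Rg(th):
    z=np.sin(th)*cx-np.cos(th)*cz
    return Ro.from_matrix(np.array([np.cross(cy,z),cy,z]).T)
def rel(frm,to):  # each (pos,Rot) -> shift, turn fraction in tool axes
    return np.r_[frm[1].inv().apply(to[0]-frm[0]),(frm[1].inv()*to[1]).as_rotvec()/np.pi].round(4)
def now(): s=manip.get_state();return (s["tcp_pos"],Rt(s))
E
python3 - <<'E'
from h import *
print(C(now()[0]).round(4))
for z in(.2,.082): print(rel(now(),(W(-.0839,0,z),Rg(0))))
E
```

```text
[-0.1034  0.0062  0.4113]
[-0.0198 -0.0051  0.2113 -0.     -0.     -0.0169]
[-0.0198 -0.0051  0.3293 -0.     -0.     -0.0169]
```

Emit:
play_rows(targets=[{"tx":-0.02,"ty":-0.005,"tz":0.06,"ax":0.0,"ay":0.0,"az":-0.017,"hand":1.0},{"tx":-0.02,"ty":-0.005,"tz":0.12,"ax":0.0,"ay":0.0,"az":-0.017,"hand":1.0},{"tx":-0.02,"ty":-0.005,"tz":0.18,"ax":0.0,"ay":0.0,"az":-0.017,"hand":1.0},{"tx":-0.02,"ty":-0.005,"tz":0.22,"ax":0.0,"ay":0.0,"az":-0.017,"hand":1.0},{"tx":-0.02,"ty":-0.005,"tz":0.24,"ax":0.0,"ay":0.0,"az":-0.017,"hand":1.0}])

```text
time: 4.15
tcp_pos: [0.5022, 0.3587, 0.169]
tool_rot: [-0.001, -0.213, 0.977, -0.001]
wrist_force: [-0.1, 0.8, 0.3]
finger_gap: 0.0002
finger_force: 0.0
```

Emit:
play_rows(targets=[{"tx":0.0,"ty":0.0,"tz":0.03,"ax":0.0,"ay":0.0,"az":0.0,"hand":1.0},{"tx":0.0,"ty":0.0,"tz":0.06,"ax":0.0,"ay":0.0,"az":0.0,"hand":1.0},{"tx":0.0,"ty":0.0,"tz":0.075,"ax":0.0,"ay":0.0,"az":0.0,"hand":1.0},{"tx":0.0,"ty":0.0,"tz":0.083,"ax":0.0,"ay":0.0,"az":0.0,"hand":1.0},{"tx":0.0,"ty":0.0,"tz":0.083,"ax":0.0,"ay":0.0,"az":0.0,"hand":1.0}])

```text
time: 4.78
tcp_pos: [0.5033, 0.3599, 0.0888]
tool_rot: [0.0, -0.213, 0.977, 0.0]
wrist_force: [-0.0, -0.3, -0.8]
finger_gap: 0.0
finger_force: 0.0
```

```bash
python3 - <<'E'
from h import *
s=manip.get_state();print(C(s["tcp_pos"]).round(4),s["wrist_force"].round(2),s["q"].round(2))
im=manip.capture("wrist");cv2.imwrite("pics/w2.png",im[100:400,100:460,::-1])
E
```

```text
[-0.0833  0.0003  0.0888] [-0.02 -0.33 -0.78] [-0.41  0.7  -0.39  1.7   0.35  0.81  1.03]
```

View pics/w2.png

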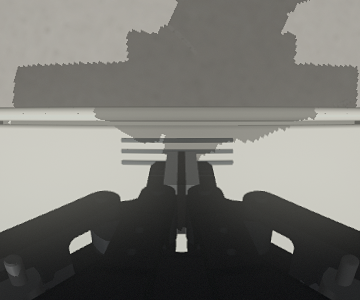

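The tip is centred over the three ribs (crop rows 140–160). Now pressing in gently.

Emit:
play_rows(targets=[{"tx":0.0,"ty":0.0,"tz":0.008,"ax":0.0,"ay":0.0,"az":0.0,"hand":1.0},{"tx":0.0,"ty":0.0,"tz":0.012,"ax":0.0,"ay":0.0,"az":0.0,"hand":1.0},{"tx":0.0,"ty":0.0,"tz":0.014,"ax":0.0,"ay":0.0,"az":0.0,"hand":1.0},{"tx":0.0,"ty":0.0,"tz":0.015,"ax":0.0,"ay":0.0,"az":0.0,"hand":1.0},{"tx":0.0,"ty":0.0,"tz":0.016,"ax":0.0,"ay":0.0,"az":0.0,"hand":1.0}])

```text
time: 5.45
tcp_pos: [0.5031, 0.3596, 0.0724]
tool_rot: [0.0, -0.213, 0.977, 0.0]
wrist_force: [-1.5, -0.8, 3.1]
finger_gap: 0.0002
finger_force: 1.3
```

Emit:
play_rows(targets=[{"tx":0.0,"ty":0.0,"tz":0.0005,"ax":0.0,"ay":0.0,"az":0.0,"hand":1.0},{"tx":0.0,"ty":0.0,"tz":0.001,"ax":0.0,"ay":0.0,"az":0.0,"hand":1.0},{"tx":0.0,"ty":0.0,"tz":0.001,"ax":0.0,"ay":0.0,"az":0.0,"hand":1.0}])

```text
time: 5.82
tcp_pos: [0.5033, 0.3598, 0.0715]
tool_rot: [0.0, -0.213, 0.977, 0.0]
wrist_force: [0.3, 0.2, 2.7]
finger_gap: -0.0001
finger_force: 1.3
```

Emit:
play_rows(targets=[{"tx":0.0,"ty":0.0,"tz":0.0005,"ax":0.0,"ay":0.0,"az":0.0,"hand":1.0},{"tx":0.0,"ty":0.0,"tz":0.001,"ax":0.0,"ay":0.0,"az":0.0,"hand":1.0},{"tx":0.0,"ty":0.0,"tz":0.001,"ax":0.0,"ay":0.0,"az":0.0,"hand":1.0}])

```text
time: 6.2
tcp_pos: [0.5034, 0.3598, 0.0707]
tool_rot: [0.0, -0.213, 0.977, 0.0]
wrist_force: [0.9, 0.6, 5.4]
finger_gap: -0.0001
finger_force: 2.6
```

Emit:
play_rows(targets=[{"tx":0.0,"ty":0.0,"tz":0.0005,"ax":0.0,"ay":0.0,"az":0.0,"hand":1.0},{"tx":0.0,"ty":0.0,"tz":0.001,"ax":0.0,"ay":0.0,"az":0.0,"hand":1.0},{"tx":0.0,"ty":0.0,"tz":0.001,"ax":0.0,"ay":0.0,"az":0.0,"hand":1.0}])

```text
time: 6.58
tcp_pos: [0.5035, 0.3599, 0.0703]
tool_rot: [0.001, -0.213, 0.977, 0.0]
wrist_force: [-0.8, -2.4, 9.1]
finger_gap: -0.0002
finger_force: 5.0
```

Emit:
play_rows(targets=[{"tx":0.0,"ty":0.0,"tz":0.0005,"ax":0.0,"ay":0.0,"az":0.0,"hand":1.0},{"tx":0.0,"ty":0.0,"tz":0.001,"ax":0.0,"ay":0.0,"az":0.0,"hand":1.0},{"tx":0.0,"ty":0.0,"tz":0.001,"ax":0.0,"ay":0.0,"az":0.0,"hand":1.0}])

```text
time: 6.95
tcp_pos: [0.5037, 0.36, 0.0694]
tool_rot: [0.001, -0.213, 0.977, 0.0]
wrist_force: [-0.8, -1.5, 10.3]
finger_gap: 0.0003
finger_force: 5.1
```

Emit:
play_rows(targets=[{"tx":0.0,"ty":0.0,"tz":0.0005,"ax":0.0,"ay":0.0,"az":0.0,"hand":1.0},{"tx":0.0,"ty":0.0,"tz":0.0008,"ax":0.0,"ay":0.0,"az":0.0,"hand":1.0},{"tx":0.0,"ty":0.0,"tz":0.0008,"ax":0.0,"ay":0.0,"az":0.0,"hand":1.0}])

```text
time: 7.32
tcp_pos: [0.5034, 0.3598, 0.0677]
tool_rot: [0.0, -0.213, 0.977, 0.0]
wrist_force: [0.6, 1.0, 2.0]
finger_gap: -0.0001
finger_force: 1.3
```

Emit:
play_rows(targets=[{"tx":0.0,"ty":0.0,"tz":0.0005,"ax":0.0,"ay":0.0,"az":0.0,"hand":1.0},{"tx":0.0,"ty":0.0,"tz":0.0008,"ax":0.0,"ay":0.0,"az":0.0,"hand":1.0},{"tx":0.0,"ty":0.0,"tz":0.0008,"ax":0.0,"ay":0.0,"az":0.0,"hand":1.0}])

```text
time: 7.7
tcp_pos: [0.5029, 0.3596, 0.0666]
tool_rot: [-0.0, -0.213, 0.977, 0.0]
wrist_force: [1.9, 0.5, 3.0]
finger_gap: 0.0001
finger_force: 1.3
```

Latch clicked (10 N dropped to 2–3 N). Computing the opening arc.

```bash
python3 - <<'E'
from h import *
p=C(now()[0]);print(p.round(4))
P=[]
for d in np.r_[np.arange(-15,56,2.8),55]:
    f=np.radians(d);x=np.interp(d,[-18,0,20,40,55],[-111.5,-108,-100,-77,-52])
    z=max((3-(x+e)*np.sin(f))/np.cos(f) for e in(-11,11))
    P.append((x+28,z+98))
P=np.array(P)/1000
# shifts in tool axes: tx=-dX, tz=-dZ ; per call of 5 rows relative to the previous call's end
b=np.array([p[0],p[2]])
for i in range(0,len(P),5):
    print([(round(-(q-b)[0],4),round(-(q-b)[1],4)) for q in P[i:i+5]]); b=P[min(i+4,len(P)-1)]
print(P[-1])
E
```

```text
[-0.0838  0.0002  0.0666]
[(np.float64(-0.0009), np.float64(-0.0078)), (np.float64(-0.0014), np.float64(-0.013)), (np.float64(-0.0019), np.float64(-0.0181)), (np.float64(-0.0025), np.float64(-0.0231)), (np.float64(-0.003), np.float64(-0.0279))]
[(np.float64(-0.0005), np.float64(-0.0048)), (np.float64(-0.0015), np.float64(-0.0102)), (np.float64(-0.0026), np.float64(-0.0159)), (np.float64(-0.0037), np.float64(-0.0216)), (np.float64(-0.0048), np.float64(-0.0272))]
[(np.float64(-0.0011), np.float64(-0.0056)), (np.float64(-0.0022), np.float64(-0.0113)), (np.float64(-0.0034), np.float64(-0.017)), (np.float64(-0.0055), np.float64(-0.0224)), (np.float64(-0.0088), np.float64(-0.0273))]
[(np.float64(-0.0032), np.float64(-0.0048)), (np.float64(-0.0064), np.float64(-0.0096)), (np.float64(-0.0097), np.float64(-0.0143)), (np.float64(-0.0129), np.float64(-0.019)), (np.float64(-0.0161), np.float64(-0.0237))]
[(np.float64(-0.0037), np.float64(-0.0043)), (np.float64(-0.0084), np.float64(-0.0078)), (np.float64(-0.0131), np.float64(-0.0111)), (np.float64(-0.0177), np.float64(-0.0143)), (np.float64(-0.0224), np.float64(-0.0174))]
[(np.float64(-0.0047), np.float64(-0.0031)), (np.float64(-0.0047), np.float64(-0.0031))]
[-0.024       0.19320366]
```

Emit:
play_rows(targets=[{"tx":-0.001,"ty":0.0,"tz":-0.005,"ax":0.0,"ay":0.0,"az":0.0,"hand":1.0},{"tx":-0.0015,"ty":0.0,"tz":-0.011,"ax":0.0,"ay":0.0,"az":0.0,"hand":1.0},{"tx":-0.002,"ty":0.0,"tz":-0.017,"ax":0.0,"ay":0.0,"az":0.0,"hand":1.0},{"tx":-0.0025,"ty":0.0,"tz":-0.0225,"ax":0.0,"ay":0.0,"az":0.0,"hand":1.0},{"tx":-0.003,"ty":0.0,"tz":-0.028,"ax":0.0,"ay":0.0,"az":0.0,"hand":1.0}])

```text
time: 8.32
tcp_pos: [0.5059, 0.3608, 0.0952]
tool_rot: [0.0, -0.213, 0.977, 0.0]
wrist_force: [-1.3, -1.0, 1.7]
finger_gap: -0.0002
finger_force: 1.0
```

Emit:
play_rows(targets=[{"tx":-0.0005,"ty":0.0,"tz":-0.005,"ax":0.0,"ay":0.0,"az":0.0,"hand":1.0},{"tx":-0.0015,"ty":0.0,"tz":-0.0105,"ax":0.0,"ay":0.0,"az":0.0,"hand":1.0},{"tx":-0.0025,"ty":0.0,"tz":-0.016,"ax":0.0,"ay":0.0,"az":0.0,"hand":1.0},{"tx":-0.0035,"ty":0.0,"tz":-0.0215,"ax":0.0,"ay":0.0,"az":0.0,"hand":1.0},{"tx":-0.005,"ty":0.0,"tz":-0.027,"ax":0.0,"ay":0.0,"az":0.0,"hand":1.0}])

```text
time: 8.95
tcp_pos: [0.5104, 0.363, 0.1221]
tool_rot: [0.0, -0.213, 0.977, 0.0]
wrist_force: [-1.9, 0.2, 1.7]
finger_gap: -0.0
finger_force: 0.7
```

Emit:
play_rows(targets=[{"tx":-0.001,"ty":0.0,"tz":-0.0055,"ax":0.0,"ay":0.0,"az":0.0,"hand":1.0},{"tx":-0.002,"ty":0.0,"tz":-0.0115,"ax":0.0,"ay":0.0,"az":0.0,"hand":1.0},{"tx":-0.0035,"ty":0.0,"tz":-0.017,"ax":0.0,"ay":0.0,"az":0.0,"hand":1.0},{"tx":-0.0055,"ty":0.0,"tz":-0.0225,"ax":0.0,"ay":0.0,"az":0.0,"hand":1.0},{"tx":-0.009,"ty":0.0,"tz":-0.0275,"ax":0.0,"ay":0.0,"az":0.0,"hand":1.0}])

```text
time: 9.57
tcp_pos: [0.5182, 0.3665, 0.1494]
tool_rot: [-0.0, -0.213, 0.977, -0.0]
wrist_force: [0.1, -0.9, 1.8]
finger_gap: 0.0002
finger_force: 0.5
```

```bash
python3 - <<'E'
from h import *
s=manip.get_state();print(C(s["tcp_pos"]).round(4),s["wrist_force"].round(2))
E
```

```text
[-6.700e-02  1.000e-04  1.494e-01] [ 0.07 -0.89  1.81]
```

Contact kept; continuing the arc.

Emit:
play_rows(targets=[{"tx":-0.003,"ty":0.0,"tz":-0.005,"ax":0.0,"ay":0.0,"az":0.0,"hand":1.0},{"tx":-0.0065,"ty":0.0,"tz":-0.0095,"ax":0.0,"ay":0.0,"az":0.0,"hand":1.0},{"tx":-0.0095,"ty":0.0,"tz":-0.0145,"ax":0.0,"ay":0.0,"az":0.0,"hand":1.0},{"tx":-0.013,"ty":0.0,"tz":-0.019,"ax":0.0,"ay":0.0,"az":0.0,"hand":1.0},{"tx":-0.016,"ty":0.0,"tz":-0.0235,"ax":0.0,"ay":0.0,"az":0.0,"hand":1.0}])

```text
time: 10.2
tcp_pos: [0.5334, 0.3735, 0.173]
tool_rot: [0.0, -0.213, 0.977, 0.0]
wrist_force: [1.2, 0.8, 1.0]
finger_gap: -0.0002
finger_force: 0.4
```

Emit:
play_rows(targets=[{"tx":-0.0035,"ty":0.0,"tz":-0.004,"ax":0.0,"ay":0.0,"az":0.0,"hand":1.0},{"tx":-0.0085,"ty":0.0,"tz":-0.008,"ax":0.0,"ay":0.0,"az":0.0,"hand":1.0},{"tx":-0.013,"ty":0.0,"tz":-0.011,"ax":0.0,"ay":0.0,"az":0.0,"hand":1.0},{"tx":-0.0175,"ty":0.0,"tz":-0.0145,"ax":0.0,"ay":0.0,"az":0.0,"hand":1.0},{"tx":-0.0225,"ty":0.0,"tz":-0.0175,"ax":0.0,"ay":0.0,"az":0.0,"hand":1.0}])

```text
time: 10.82
tcp_pos: [0.5537, 0.3828, 0.1904]
tool_rot: [-0.0, -0.213, 0.977, -0.0]
wrist_force: [-0.2, -0.3, 0.9]
finger_gap: -0.0001
finger_force: 0.3
```

Emit:
play_rows(targets=[{"tx":-0.004,"ty":0.0,"tz":-0.003,"ax":0.0,"ay":0.0,"az":0.0,"hand":1.0},{"tx":-0.008,"ty":0.0,"tz":-0.006,"ax":0.0,"ay":0.0,"az":0.0,"hand":1.0},{"tx":-0.012,"ty":0.0,"tz":-0.009,"ax":0.0,"ay":0.0,"az":0.0,"hand":1.0},{"tx":-0.016,"ty":0.0,"tz":-0.012,"ax":0.0,"ay":0.0,"az":0.0,"hand":1.0},{"tx":-0.02,"ty":0.0,"tz":-0.016,"ax":0.0,"ay":0.0,"az":0.0,"hand":1.0}])

```text
time: 11.45
tcp_pos: [0.5718, 0.391, 0.2063]
tool_rot: [-0.0, -0.213, 0.977, -0.0]
wrist_force: [0.1, 0.1, 1.0]
finger_gap: -0.0002
finger_force: 0.0
```

```bash
python3 - <<'E'
from h import *
s=manip.get_state();print(C(s["tcp_pos"]).round(4),s["wrist_force"].round(2),s["q"].round(2))
im=manip.capture("side");cv2.imwrite("pics/s3.png",cv2.resize(im[150:350,150:370,::-1],None,fx=2.5,fy=2.5))
E
```

```text
[-8.000e-03  2.000e-04  2.063e-01] [0.1  0.06 1.02] [-0.4   0.67 -0.42  1.41  0.29  1.12  1.13]
```

View pics/s3.png

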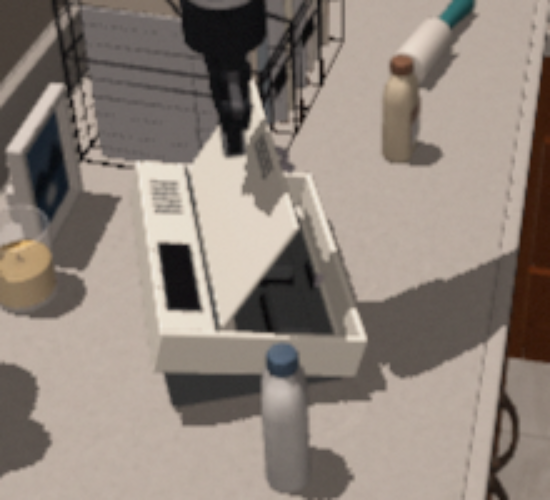

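The side view shows the flap standing open (edge at about (255,90) in the crop) with the tool clear behind it and both bottles in place. Now up, back to the robot side, and tilt.

Emit:
play_rows(targets=[{"tx":0.0,"ty":0.0,"tz":-0.05,"ax":0.0,"ay":0.0,"az":0.0,"hand":1.0},{"tx":0.0,"ty":0.0,"tz":-0.1,"ax":0.0,"ay":0.0,"az":0.0,"hand":1.0},{"tx":0.05,"ty":0.0,"tz":-0.12,"ax":0.0,"ay":0.0,"az":0.0,"hand":1.0},{"tx":0.11,"ty":0.0,"tz":-0.12,"ax":0.0,"ay":0.0,"az":0.0,"hand":1.0},{"tx":0.14,"ty":0.0,"tz":-0.12,"ax":0.0,"ay":0.0,"az":0.0,"hand":1.0}])

```text
time: 12.12
tcp_pos: [0.4419, 0.3319, 0.3268]
tool_rot: [0.0, -0.214, 0.977, -0.0]
wrist_force: [0.4, 0.2, 0.4]
finger_gap: 0.0004
finger_force: 0.0
```

```bash
python3 - <<'E'
from h import *
print(C(now()[0]).round(4))
print(rel(now(),(W(-.15,0,.26),Rg(np.radians(38)))))
E
```

```text
[-1.508e-01  3.000e-04  3.268e-01]
[-0.0008 -0.0003  0.0668  0.     -0.211   0.0008]
```

Emit:
play_rows(targets=[{"tx":0.0,"ty":0.0,"tz":0.01,"ax":0.0,"ay":-0.05,"az":0.0,"hand":1.0},{"tx":0.0,"ty":0.0,"tz":0.02,"ax":0.0,"ay":-0.1,"az":0.0,"hand":1.0},{"tx":0.0,"ty":0.0,"tz":0.04,"ax":0.0,"ay":-0.15,"az":0.0,"hand":1.0},{"tx":0.0,"ty":0.0,"tz":0.06,"ax":0.0,"ay":-0.2,"az":0.0,"hand":1.0},{"tx":0.0,"ty":0.0,"tz":0.067,"ax":0.0,"ay":-0.211,"az":0.0,"hand":1.0}])

```text
time: 12.75
tcp_pos: [0.4508, 0.3281, 0.2669]
tool_rot: [0.306, -0.197, 0.93, 0.056]
wrist_force: [1.2, 0.3, 0.9]
finger_gap: 0.0001
finger_force: 0.0
```

```bash
python3 - <<'E'
from h import *
s=manip.get_state();print(C(s["tcp_pos"]).round(4),s["q"].round(2)); z=Rt(s).as_matrix()[:,2];print(z@cx,z@cy,z[2])
im=manip.capture("wrist");cv2.imwrite("pics/w4.png",im[:,:,::-1])
for n in["bar_key_top","round_key_top","square_key_top","key_row"]:
    for x in manip.place_of("wrist",n)[:2]: print(n,np.round(x["at"],1),round(x["p"],2),C(atz("wrist",x["at"],.0672)).round(4))
for y in(-75,0,75): print(y,proj("wrist",W(-.0445,y/1000,.0672)).round(1))
print(ray("wrist",(280,210)))
E
```

```text
[-0.1442 -0.0068  0.2669] [-0.53  0.11 -0.37  2.24  1.    0.39  0.24]
0.5913105933993098 -0.02179118919079146 -0.8061494440904908
bar_key_top [354.4 157.8] 0.78 [-0.0441  0.0721  0.0672]
square_key_top [291.6 154. ] 0.59 [-0.0439  0.0015  0.0672]
key_row [292.9 155.3] 0.96 [-0.0406  0.0031  0.0672]
-75 [223.8 153.3]
0 [290.2 152.6]
75 [356.3 153.7]
(array([0.32505842, 0.27530984, 0.34607259]), array([ 0.71014648,  0.29810688, -0.63782777]))
```

View pics/w4.png

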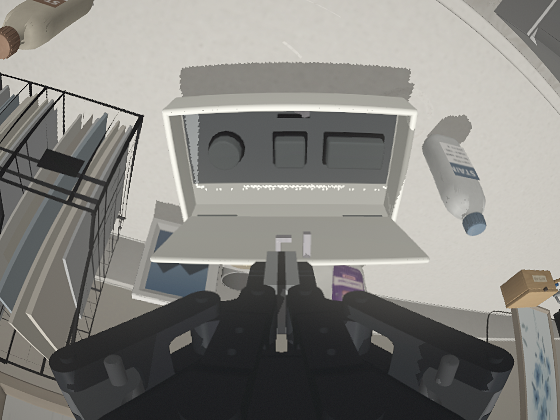

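The picture shows the open flap from the robot side: round key at (226,150), square at (290,150), bar at (354,150), matching my projections, so they are at Y = −75, 0, +75.

```bash
cat >> h.py <<'E'
TH=np.radians(37)
def pre(y): return (W(-.075,y,.125),Rg(TH))
def hit(y,d): return (W(-.0398+.259*d,y,.073-.966*d),Rg(TH))
E
python3 - <<'E'
from h import *
n=now();print(rel(n,pre(.075)))
a=pre(.075)
for d in(-.003,.006,.0075): print(d,rel(a,hit(.075,d)))
E
```

```text
[ 0.0296  0.0848  0.1537 -0.0071 -0.0048 -0.001 ]
-0.003 [ 0.0021 -0.      0.0599  0.      0.      0.    ]
0.006 [ 0.0054 -0.      0.0683  0.      0.      0.    ]
0.0075 [ 0.006  -0.      0.0697  0.      0.      0.    ]
```

Emit:
play_rows(targets=[{"tx":0.015,"ty":0.05,"tz":0.02,"ax":-0.004,"ay":-0.003,"az":0.0,"hand":1.0},{"tx":0.03,"ty":0.085,"tz":0.05,"ax":-0.007,"ay":-0.005,"az":0.0,"hand":1.0},{"tx":0.03,"ty":0.085,"tz":0.09,"ax":-0.007,"ay":-0.005,"az":0.0,"hand":1.0},{"tx":0.03,"ty":0.085,"tz":0.13,"ax":-0.007,"ay":-0.005,"az":0.0,"hand":1.0},{"tx":0.03,"ty":0.085,"tz":0.15,"ax":-0.007,"ay":-0.005,"az":0.0,"hand":1.0}])

```text
time: 13.62
tcp_pos: [0.4792, 0.4301, 0.1257]
tool_rot: [0.31, -0.199, 0.927, 0.067]
wrist_force: [0.1, 0.0, 1.2]
finger_gap: 0.0002
finger_force: 0.0
```

```bash
python3 - <<'E'
from h import *
s=manip.get_state();n=now();print(C(n[0]).round(4),s["q"].round(2),s["wrist_force"].round(1))
for d in(-.003,.006,.0075): print(d,rel(n,hit(.075,d)))
im=manip.capture("wrist");cv2.imwrite("pics/w5.png",im[60:360,60:500,::-1])
E
```

```text
[-0.0761  0.0742  0.1257] [-0.71  0.53 -0.31  2.13  1.79  0.46 -0.61] [0.1 0.  1.2]
-0.003 [ 0.0016  0.001   0.0611 -0.0009  0.     -0.0014]
0.006 [ 0.005   0.001   0.0695 -0.0009  0.     -0.0014]
0.0075 [ 0.0056  0.001   0.0708 -0.0009  0.     -0.0014]
```

View pics/w5.png

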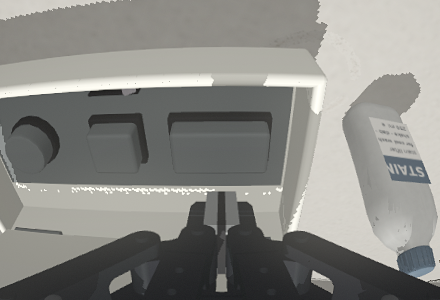

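The bar key (crop (219,145)) is straight ahead of the shut fingers, and the stain bottle is clear at the right.

Emit:
play_rows(targets=[{"tx":0.0,"ty":0.001,"tz":0.025,"ax":0.0,"ay":0.0,"az":0.0,"hand":1.0},{"tx":0.001,"ty":0.001,"tz":0.045,"ax":0.0,"ay":0.0,"az":0.0,"hand":1.0},{"tx":0.0015,"ty":0.001,"tz":0.058,"ax":0.0,"ay":0.0,"az":0.0,"hand":1.0},{"tx":0.0025,"ty":0.001,"tz":0.063,"ax":0.0,"ay":0.0,"az":0.0,"hand":1.0},{"tx":0.0035,"ty":0.001,"tz":0.066,"ax":0.0,"ay":0.0,"az":0.0,"hand":1.0}])

```text
time: 14.3
tcp_pos: [0.5104, 0.4463, 0.0723]
tool_rot: [0.31, -0.2, 0.927, 0.068]
wrist_force: [0.3, -0.5, 0.0]
finger_gap: -0.0002
finger_force: 0.0
```

Emit:
play_rows(targets=[{"tx":0.0005,"ty":0.0,"tz":0.001,"ax":0.0,"ay":0.0,"az":0.0,"hand":1.0},{"tx":0.001,"ty":0.0,"tz":0.002,"ax":0.0,"ay":0.0,"az":0.0,"hand":1.0},{"tx":0.001,"ty":0.0,"tz":0.002,"ax":0.0,"ay":0.0,"az":0.0,"hand":1.0}])

```text
time: 14.68
tcp_pos: [0.5106, 0.4465, 0.0703]
tool_rot: [0.311, -0.2, 0.927, 0.068]
wrist_force: [-1.9, -1.7, 3.7]
finger_gap: -0.0001
finger_force: 1.9
```

```bash
python3 - <<'E'
from h import *
s=manip.get_state();n=now();print(C(n[0]).round(4),s["wrist_force"].round(1),s["qvel"].round(3))
for d in(.006,.0075): print(d,rel(n,hit(.075,d)))
E
```

```text
[-0.0407  0.0761  0.0703] [-1.9 -1.7  3.7] [-0.001  0.001  0.    -0.001 -0.001 -0.002 -0.   ]
0.006 [-0.0001 -0.0011  0.0039 -0.0001  0.0004 -0.0009]
0.0075 [ 0.0005 -0.0011  0.0053 -0.0001  0.0004 -0.0009]
```

Emit:
play_rows(targets=[{"tx":0.0005,"ty":0.0,"tz":0.001,"ax":0.0,"ay":0.0,"az":0.0,"hand":1.0},{"tx":0.001,"ty":0.0,"tz":0.002,"ax":0.0,"ay":0.0,"az":0.0,"hand":1.0},{"tx":0.001,"ty":0.0,"tz":0.003,"ax":0.0,"ay":0.0,"az":0.0,"hand":1.0},{"tx":0.001,"ty":0.0,"tz":0.003,"ax":0.0,"ay":0.0,"az":0.0,"hand":1.0}])

```text
time: 15.18
tcp_pos: [0.5114, 0.4469, 0.0667]
tool_rot: [0.31, -0.2, 0.927, 0.068]
wrist_force: [-0.8, 0.6, 2.5]
finger_gap: 0.0002
finger_force: 1.3
```

Emit:
play_rows(targets=[{"tx":0.0005,"ty":0.0,"tz":0.001,"ax":0.0,"ay":0.0,"az":0.0,"hand":1.0},{"tx":0.0005,"ty":0.0,"tz":0.0015,"ax":0.0,"ay":0.0,"az":0.0,"hand":1.0},{"tx":0.0005,"ty":0.0,"tz":0.0015,"ax":0.0,"ay":0.0,"az":0.0,"hand":1.0}])

```text
time: 15.55
tcp_pos: [0.5118, 0.4471, 0.0652]
tool_rot: [0.31, -0.2, 0.927, 0.068]
wrist_force: [-1.8, -1.0, 3.7]
finger_gap: 0.0002
finger_force: 2.0
```

Emit:
play_rows(targets=[{"tx":0.0005,"ty":0.0,"tz":0.001,"ax":0.0,"ay":0.0,"az":0.0,"hand":1.0},{"tx":0.0005,"ty":0.0,"tz":0.0015,"ax":0.0,"ay":0.0,"az":0.0,"hand":1.0},{"tx":0.0005,"ty":0.0,"tz":0.0015,"ax":0.0,"ay":0.0,"az":0.0,"hand":1.0}])

```text
time: 15.92
tcp_pos: [0.5121, 0.4472, 0.0648]
tool_rot: [0.311, -0.2, 0.927, 0.068]
wrist_force: [-8.7, -7.1, 17.0]
finger_gap: 0.0
finger_force: 9.6
```

Bar key bottomed (17 N). Backing out and going to the round key.

Emit:
play_rows(targets=[{"tx":-0.003,"ty":0.0,"tz":-0.015,"ax":0.0,"ay":0.0,"az":0.0,"hand":1.0},{"tx":-0.005,"ty":0.0,"tz":-0.04,"ax":0.0,"ay":0.0,"az":0.0,"hand":1.0},{"tx":-0.005,"ty":-0.02,"tz":-0.065,"ax":0.0,"ay":0.0,"az":0.0,"hand":1.0},{"tx":-0.005,"ty":-0.07,"tz":-0.07,"ax":0.0,"ay":0.0,"az":0.0,"hand":1.0},{"tx":-0.005,"ty":-0.12,"tz":-0.07,"ax":0.0,"ay":0.0,"az":0.0,"hand":1.0}])

```text
time: 16.55
tcp_pos: [0.5274, 0.3212, 0.1229]
tool_rot: [0.31, -0.201, 0.927, 0.068]
wrist_force: [1.0, -0.1, -0.3]
finger_gap: 0.0
finger_force: 0.0
```

Emit:
play_rows(targets=[{"tx":0.0,"ty":-0.031,"tz":0.0,"ax":0.0,"ay":0.0,"az":0.0,"hand":1.0},{"tx":0.0,"ty":-0.031,"tz":0.0,"ax":0.0,"ay":0.0,"az":0.0,"hand":1.0},{"tx":0.0,"ty":-0.031,"tz":0.0,"ax":0.0,"ay":0.0,"az":0.0,"hand":1.0}])

```text
time: 16.92
tcp_pos: [0.5397, 0.2943, 0.1223]
tool_rot: [0.31, -0.2, 0.927, 0.068]
wrist_force: [0.2, 0.5, -0.2]
finger_gap: -0.0001
finger_force: 0.0
```

```bash
python3 - <<'E'
from h import *
s=manip.get_state();n=now();print(C(n[0]).round(4),s["q"].round(2),s["wrist_force"].round(1))
for d in(-.003,.002,.0085): print(d,rel(n,hit(-.075,d)))
im=manip.capture("wrist");cv2.imwrite("pics/w6.png",im[60:360,60:500,::-1])
for k in["bar_key_top","round_key_top","square_key_top"]:
    for x in manip.place_of("wrist",k)[:1]: print(k,round(x["p"],2),C(atz("wrist",x["at"],.0672)).round(4))
E
```

```text
[-0.0774 -0.0745  0.1223] [-0.36  0.49 -0.33  2.23  2.25  0.33 -0.8 ] [ 0.2  0.5 -0.2]
-0.003 [-0.0015 -0.0006  0.0592  0.0001  0.     -0.0009]
0.002 [ 0.0004 -0.0006  0.0638  0.0001  0.     -0.0009]
0.0085 [ 0.0028 -0.0006  0.0699  0.0001  0.     -0.0009]
bar_key_top 0.67 [-0.0492  0.069   0.0672]
round_key_top 0.77 [-0.0443 -0.075   0.0672]
square_key_top 0.57 [-0.0426  0.0019  0.0672]
```

View pics/w6.png

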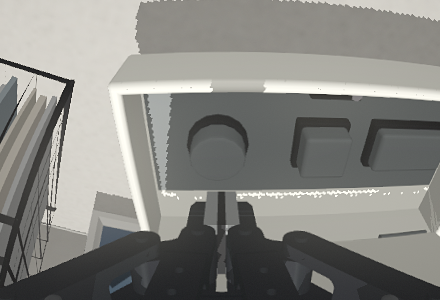

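The round key (crop (218,155)) is straight ahead of the fingers, the rack clear at the left. Pressing it.

Emit:
play_rows(targets=[{"tx":0.0,"ty":0.0,"tz":0.025,"ax":0.0,"ay":0.0,"az":0.0,"hand":1.0},{"tx":-0.001,"ty":0.0,"tz":0.045,"ax":0.0,"ay":0.0,"az":0.0,"hand":1.0},{"tx":-0.001,"ty":0.0,"tz":0.059,"ax":0.0,"ay":0.0,"az":0.0,"hand":1.0},{"tx":0.0005,"ty":0.0,"tz":0.064,"ax":0.0,"ay":0.0,"az":0.0,"hand":1.0},{"tx":0.0015,"ty":0.0,"tz":0.067,"ax":0.0,"ay":0.0,"az":0.0,"hand":1.0}])

```text
time: 17.75
tcp_pos: [0.5753, 0.3105, 0.0682]
tool_rot: [0.31, -0.2, 0.927, 0.068]
wrist_force: [-3.3, -0.5, 4.0]
finger_gap: 0.0003
finger_force: 1.9
```

Emit:
play_rows(targets=[{"tx":0.0005,"ty":0.0,"tz":0.001,"ax":0.0,"ay":0.0,"az":0.0,"hand":1.0},{"tx":0.001,"ty":0.0,"tz":0.002,"ax":0.0,"ay":0.0,"az":0.0,"hand":1.0},{"tx":0.001,"ty":0.0,"tz":0.003,"ax":0.0,"ay":0.0,"az":0.0,"hand":1.0},{"tx":0.001,"ty":0.0,"tz":0.003,"ax":0.0,"ay":0.0,"az":0.0,"hand":1.0}])

```text
time: 18.25
tcp_pos: [0.5761, 0.3108, 0.0654]
tool_rot: [0.31, -0.2, 0.927, 0.068]
wrist_force: [-5.1, -1.8, 9.2]
finger_gap: -0.0002
finger_force: 4.8
```

Emit:
play_rows(targets=[{"tx":0.0005,"ty":0.0,"tz":0.001,"ax":0.0,"ay":0.0,"az":0.0,"hand":1.0},{"tx":0.0005,"ty":0.0,"tz":0.0015,"ax":0.0,"ay":0.0,"az":0.0,"hand":1.0},{"tx":0.0005,"ty":0.0,"tz":0.0015,"ax":0.0,"ay":0.0,"az":0.0,"hand":1.0}])

```text
time: 18.62
tcp_pos: [0.5763, 0.311, 0.0651]
tool_rot: [0.311, -0.201, 0.927, 0.068]
wrist_force: [-15.9, -7.2, 24.4]
finger_gap: -0.0002
finger_force: 13.5
```

Round key is bottomed. Backing off and going to the square key.

Emit:
play_rows(targets=[{"tx":-0.003,"ty":0.0,"tz":-0.015,"ax":0.0,"ay":0.0,"az":0.0,"hand":1.0},{"tx":-0.003,"ty":0.0,"tz":-0.04,"ax":0.0,"ay":0.0,"az":0.0,"hand":1.0},{"tx":-0.003,"ty":0.02,"tz":-0.065,"ax":0.0,"ay":0.0,"az":0.0,"hand":1.0},{"tx":-0.003,"ty":0.06,"tz":-0.07,"ax":0.0,"ay":0.0,"az":0.0,"hand":1.0},{"tx":-0.003,"ty":0.075,"tz":-0.07,"ax":0.0,"ay":0.0,"az":0.0,"hand":1.0}])

```text
time: 19.25
tcp_pos: [0.5087, 0.365, 0.1223]
tool_rot: [0.311, -0.201, 0.926, 0.069]
wrist_force: [-0.3, -0.6, 0.8]
finger_gap: -0.0001
finger_force: 0.0
```

```bash
python3 - <<'E'
from h import *
s=manip.get_state();n=now();print(C(n[0]).round(4),s["q"].round(2),s["wrist_force"].round(1))
for d in(-.003,.002,.0085): print(d,rel(n,hit(0,d)))
E
```

```text
[-0.0763  0.0027  0.1223] [-0.58  0.51 -0.28  2.2   2.03  0.39 -0.74] [-0.3 -0.6  0.8]
-0.003 [-0.0005 -0.0028  0.0585  0.0007  0.0005 -0.0004]
0.002 [ 0.0014 -0.0028  0.0632  0.0007  0.0005 -0.0004]
0.0085 [ 0.0038 -0.0029  0.0692  0.0007  0.0005 -0.0004]
```

Emit:
play_rows(targets=[{"tx":0.0,"ty":-0.002,"tz":0.025,"ax":0.0,"ay":0.0,"az":0.0,"hand":1.0},{"tx":0.0,"ty":-0.002,"tz":0.045,"ax":0.0,"ay":0.0,"az":0.0,"hand":1.0},{"tx":0.0,"ty":-0.002,"tz":0.058,"ax":0.0,"ay":0.0,"az":0.0,"hand":1.0},{"tx":0.0015,"ty":-0.002,"tz":0.063,"ax":0.0,"ay":0.0,"az":0.0,"hand":1.0},{"tx":0.0025,"ty":-0.002,"tz":0.066,"ax":0.0,"ay":0.0,"az":0.0,"hand":1.0}])

```text
time: 19.88
tcp_pos: [0.5452, 0.3758, 0.0673]
tool_rot: [0.31, -0.2, 0.927, 0.067]
wrist_force: [-1.5, -2.6, 2.9]
finger_gap: -0.0
finger_force: 1.9
```

Emit:
play_rows(targets=[{"tx":0.0005,"ty":0.0,"tz":0.001,"ax":0.0,"ay":0.0,"az":0.0,"hand":1.0},{"tx":0.001,"ty":0.0,"tz":0.002,"ax":0.0,"ay":0.0,"az":0.0,"hand":1.0},{"tx":0.001,"ty":0.0,"tz":0.003,"ax":0.0,"ay":0.0,"az":0.0,"hand":1.0},{"tx":0.001,"ty":0.0,"tz":0.003,"ax":0.0,"ay":0.0,"az":0.0,"hand":1.0}])

```text
time: 20.38
tcp_pos: [0.5459, 0.3762, 0.0652]
tool_rot: [0.311, -0.2, 0.927, 0.067]
wrist_force: [-7.9, -7.2, 15.1]
finger_gap: -0.0002
finger_force: 8.5
```

Emit:
play_rows(targets=[{"tx":0.0,"ty":0.0,"tz":0.001,"ax":0.0,"ay":0.0,"az":0.0,"hand":1.0},{"tx":0.0,"ty":0.0,"tz":0.001,"ax":0.0,"ay":0.0,"az":0.0,"hand":1.0}])

```text
time: 20.62
tcp_pos: [0.546, 0.3763, 0.065]
tool_rot: [0.311, -0.2, 0.927, 0.067]
wrist_force: [-13.5, -12.5, 23.9]
finger_gap: -0.0003
finger_force: 14.2
```

Square key bottomed. Backing out fully and checking.

Emit:
play_rows(targets=[{"tx":-0.003,"ty":0.0,"tz":-0.015,"ax":0.0,"ay":0.0,"az":0.0,"hand":1.0},{"tx":-0.003,"ty":0.0,"tz":-0.05,"ax":0.0,"ay":0.0,"az":0.0,"hand":1.0},{"tx":-0.003,"ty":0.0,"tz":-0.1,"ax":0.0,"ay":0.0,"az":0.0,"hand":1.0},{"tx":-0.003,"ty":0.0,"tz":-0.15,"ax":0.0,"ay":0.0,"az":0.0,"hand":1.0},{"tx":-0.003,"ty":0.0,"tz":-0.18,"ax":0.0,"ay":0.0,"az":0.0,"hand":1.0}])

```text
time: 21.25
tcp_pos: [0.4487, 0.3337, 0.2109]
tool_rot: [0.311, -0.201, 0.926, 0.069]
wrist_force: [1.4, 0.4, -0.2]
finger_gap: 0.0001
finger_force: 0.0
```

Emit:
play_rows(targets=[{"tx":0.0,"ty":0.0,"tz":0.0,"ax":0.0,"ay":0.0,"az":0.0,"hand":1.0},{"tx":0.0,"ty":0.0,"tz":0.0,"ax":0.0,"ay":0.0,"az":0.0,"hand":1.0}])

```text
time: 21.5
tcp_pos: [0.4502, 0.3334, 0.2085]
tool_rot: [0.31, -0.2, 0.927, 0.068]
wrist_force: [-0.1, 1.1, -0.5]
finger_gap: -0.0001
finger_force: 0.0
```

```bash
python3 - <<'E'
from h import *
s=manip.get_state();print(C(s["tcp_pos"]).round(4),s["wrist_force"].round(1),np.abs(s["qvel"]).max())
im=manip.capture("wrist");cv2.imwrite("pics/w7.png",cv2.resize(im[60:300,140:440,::-1],None,fx=2.4,fy=2.4))
E
```

```text
[-0.1426 -0.0017  0.2085] [-0.1  1.1 -0.5] 0.020654150027993517
```

View pics/w7.png

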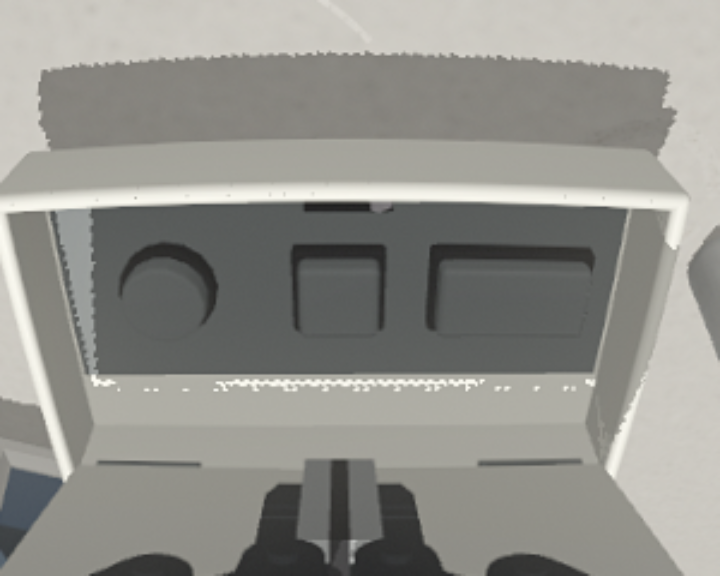

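All three keys sit at one low level with short shadows, the flap is open, and the fingers touch nothing.

```bash
python3 -c "
from workcell import manip
print(manip.finish_job())"
```

```text
the job is handed in; nothing more can be done
None
```

The job is handed in: the flap was let up slowly to fully open, the bar, round and square keys were then pushed to their stops in that order, and the arm was withdrawn touching nothing; the hand-in returned no verdict, so success rests on the forces I read and the last picture.

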